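Show a tube's base to the inspection camera

ROBOT

A 7-joint arm with a two-finger parallel gripper is mounted at the origin on a cart in front of the work surface, level with it; the furniture and walls round the work are solid. World frame = base frame: x ahead of the robot, y to its left, z up, the work surface at z = 0. Lengths are in m, angles in rad, forces in N, time in s.
With the tool pointing down it reaches from about 0.4 to 0.85 m from the base axis. Payload 10.4 kg.
Tool frame: the origin (TCP) lies midway between the tips of the shut fingers; the grasp point (between the pads) lies 19 mm behind it (manip.grasp_offset is the distance from the TCP to the grasp point, in m); z points along the fingers, y is the line along which they close (so a half turn about z gives the same grasp; the last joint's range is limited). The gripper opens to 85 mm and grips with 20 to 120 N. Pads are 22 mm wide; open, the fingers measure 114 mm over their backs; the gripper's body (76 mm by 85 mm) begins 54 mm behind the grasp point. The pads swing forward as they close: fully open they stand 13 mm farther back than shut.
Start: joints at [-1.323, 0.332, -0.065, 1.46, 0.022, 1.35, -0.088], TCP at [0.167, 0.602, 0.231] pointing down, gripper open.
Joint ranges: [-2.6, 2.6], [-0.5, 2.12], [-1.47, 1.34], [0.16, 2.42], [-1.27, 4.41], [0.06, 2.06], [-2.6, 2.6]. Speed limits (rad/s): [2.22, 2.22, 2.79, 2.79, 3.14, 3.14, 3.14].

INTERFACE

Orientations are given as a unit quaternion [x, y, z, w].
In Python, from workcell import manip gives the robot as it stands.
- The arm moves only by the shell command python3 jog.py 'ROWS' [FORCE]. ROWS is rows parted by semicolons, their numbers by spaces, 1 to 20 of them, each of 7 numbers: a rotation vector rx, ry, rz in rad, then dx, dy, dz in m, then the opening from 0.0 (shut) to 1.0 (fully open); each row is the pose to reach, as a shift and turn from the pose commanded when the command began, along the tool's axes at that moment; what a row does not reach only later rows make up. A row lasts 1/8 s, in which the tool goes at most 0.0625 m and 0.188 rad, less where a joint would pass 70% of its speed; a pose out of reach is approached as far as the arm can. The fingers move at their own pace and stop on an object; FORCE is the grip in N (left out, the last holds). Time passes only in rows, so rows that do not move let the fingers close. It prints the time, the measured TCP pose, the force, the opening and the grip force at its end.
- manip.get_obs(): the state, without advancing time (a new reading comes with each control period).
- manip.camera(name): name is "scene" or "top" or "wrist"; returns the picture (480x640x3 uint8, blue, green, red); there is no depth.
- manip.calibration(name): a dict with "fx", "fy", "cx", "cy" (pixels), "world_from_camera" (4x4, takes a point from camera to world coordinates); the wrist camera has in their place "tool_from_camera" (4x4, takes a point from camera to tool coordinates, whose origin is the TCP and whose axes are the flange's). Camera axes: x right, y up, looking along -z (the intrinsics and any distortion apply to the point x, -y, -z); pixel columns grow to the right and rows downward; lengths in m; the calibration is good to about 2 mm. A picture is of the moment at which its call begins: read the wrist's pose just before it. calibration takes no time and is no camera call.
- manip.hand_in(): hands the job in; it is judged then, once.
The state is a dict: "clock": time; "joint_pos": joint angles; "joint_velocities": joint speeds; "tau": joint torques, N m; "position": TCP position; "ee_rot": TCP orientation; "ft_force": force on the tool from outside, world axes, zero at the start; "torque": the same for the moment, N m; "grip_width": opening from 0.0 (shut) to 1.0 (fully open); "grasp_force": force on a finger pad.
Only numpy, scipy, OpenCV 4.12 (cv2) and the standard library are available. Lean on these libraries where they do the work, as an engineer would, in place of code of your own. Each camera call takes 0.05 s, during which the arm holds its last target. There are 200 camera calls.

TASK

Start the inspection camera by pressing the three coloured buttons on its control pad fully down and letting each come up again, one at a time: green, then yellow, then blue. Then take the tube with the orange cap out of the wire rack at the front of the bench and hold it still in the air before the camera's tilted lens, in line with the lens, with the tube's closed bottom end facing squarely into the lens, centred, 60 mm in front of it. Finish while still holding it there; do not touch the camera with the tube, and leave the blue-capped tube, the canister and the white block where they are.

Things in the scene. Friction and masses are not known exactly. Their poses are not given: they have to be found in the camera images.
- orange_tube: empty clear plastic screw-cap tube with an orange cap, standing upright in a cell of the rack; 112 mm tall; body 28 mm across, cap 34 mm across over the top 14 mm (98 to 112 mm up); 22 to 45 g; origin at the centre of its closed bottom end, z along the tube to the cap
- blue_tube: like the orange-capped tube, with a blue cap, in another cell of the same rack; origin at the centre of its bottom end; stays there
- wire_rack: blue wire tube rack, fixed, 74 (x) x 151 (y) x 84 mm; origin at the centre of its underside. Tubes stand on its floor 4 mm up, one each in the corner cells at (x, y) = (-17.5, 52.5) and (17.5, -52.5) mm; the rest is empty, so a cap can be gripped along the rack's x. Side wires 67 mm, end hoops (y = +-70 mm) 84 mm high; lift a tube 90 mm to clear it
- pad: grey control pad, 70 (x) x 166 (y) x 16 mm, fixed flat on the bench; origin at the centre of its underside; carries the three buttons in a row along its y, 52 mm apart, in any order
- green_button_top (a point): green round push button cap, 26 mm across, standing 10 mm out of a black 42 mm round housing on the pad; point at the centre of the cap's top face, 38 mm above the bench
- yellow_button_top (a point): yellow round push button cap, 26 mm across, standing 10 mm out of a black 42 mm round housing on the pad; point at the centre of the cap's top face, 38 mm above the bench
- blue_button_top (a point): blue round push button cap, 26 mm across, standing 10 mm out of a black 42 mm round housing on the pad; point at the centre of the cap's top face, 38 mm above the bench
- green_button (a joint): how far the green button is pressed: 0 up, 0.006 m fully down; a spring that takes 5 N fully down and returns it
- yellow_button (a joint): how far the yellow button is pressed: 0 up, 0.006 m fully down; a spring that takes 5 N fully down and returns it
- blue_button (a joint): how far the blue button is pressed: 0 up, 0.006 m fully down; a spring that takes 5 N fully down and returns it
- camera: inspection camera's stand, fixed: dark 100 x 100 x 12 mm base plate with a yoke, leaning towards its own -x; origin at the centre of the base's underside
- camera_head: white camera head (46 x 46 mm) with a black lens barrel and a 50 mm aluminium ring light around the lens, fixed in the stand; origin at the centre of the lens front, 125 mm above the bench; its z axis is the line of sight out of the lens, 30 degrees from straight up, leaning towards the camera's -x (roughly towards the robot)
- view_point (a point): the point on the line of sight 60 mm in front of the lens, where the centre of the tube's bottom end belongs
- microscope: tall white microscope that stands fixed to the right of the work; always in the same place. Its two eyepieces stick out towards the robot at x 0.457 and beyond, y -0.29 to -0.15, z 0.35 to 0.44, where they can catch the wrist: pass in front of them, close to the robot
- objective_can: black plastic canister, 44 mm across, 53 mm tall, standing on the bench; origin at the centre of its underside; leave alone
- adapter_block: white plastic block, 33 x 58 x 26 mm, lying on the bench; origin at the centre of its underside; leave alone

How it is judged:
By the outcome, as a careful person would: the job done as asked, in the order asked, and still so for the second after the job is handed in, while the arm keeps its last pose, push and grip.
It also fails if it takes over 56 s, if anything falls off the work surface, if the arm or the gripper's body presses on something with over 40 N, if the wrist force passes 120 N, or if a joint passes its speed limit or range.

## Working session

There is one attempt and no reset: what is moved stays moved. The work goes in short steps, Python scripts to look and compute and a shell command to move; the robot and the scene stay as the last step left them, time stands still between calls to the robot, and variables do not carry over. Pictures are saved under pics/ and viewed, at most 10 in all, crops included, and the job is handed in when it is done.

```bash
ls; mkdir -p pics; python3 - <<'E'
from workcell import manip
import cv2, numpy as np
np.set_printoptions(precision=4,suppress=True)
o=manip.get_obs(); print({k:np.round(v,3).tolist() for k,v in o.items()}, manip.grasp_offset)
for n in ("scene","top","wrist"):
    c=manip.calibration(n); print(n,c)
    im=manip.camera(n); cv2.imwrite(f"pics/{n}0.png",im)
E
```

```text
jog.py
pics
workcell.py
{'clock': 0.0, 'joint_pos': [-1.323, 0.333, -0.065, 1.461, 0.022, 1.35, -0.088], 'joint_velocities': [0.001, 0.001, -0.0, 0.002, 0.0, -0.001, 0.001], 'tau': [-0.0, -62.544, 0.049, -39.161, 0.016, 0.01, -0.0], 'position': [0.167, 0.602, 0.23], 'ee_rot': [0.135, 0.991, -0.001, -0.0], 'ft_force': [-0.614, 0.887, 0.385], 'torque': [-0.008, -0.014, 0.025], 'grasp_force': 0.0, 'grip_width': 0.999} 0.0187
scene {'fx': 504.3706957959044, 'fy': 504.3706957959044, 'cx': 312.37923065886366, 'cy': 240.2838865457688, 'world_from_camera': array([[ 0.6971,  0.5321, -0.4805,  0.1511],
       [-0.7169,  0.5212, -0.463 , -0.3031],
       [ 0.0041,  0.6673,  0.7448,  0.8307],
       [ 0.    ,  0.    ,  0.    ,  1.    ]])}
top {'fx': 585.3694983551194, 'fy': 585.3694983551194, 'cx': 314.29478250909233, 'cy': 240.43660297111398, 'world_from_camera': array([[ 0.0165,  0.991 , -0.1332,  0.4639],
       [-0.9998,  0.0177,  0.0074,  0.1163],
       [ 0.0096,  0.133 ,  0.9911,  1.2767],
       [ 0.    ,  0.    ,  0.    ,  1.    ]])}
wrist {'fx': 430.08058335260614, 'fy': 430.08058335260614, 'cx': 316.5037402066937, 'cy': 232.80230234823165, 'tool_from_camera': array([[-0.0004,  0.965 ,  0.2622,  0.0656],
       [ 1.    ,  0.0006, -0.0005, -0.001 ],
       [-0.0006,  0.2622, -0.965 , -0.1412],
       [ 0.    ,  0.    ,  0.    ,  1.    ]])}
```

View pics/scene0.png

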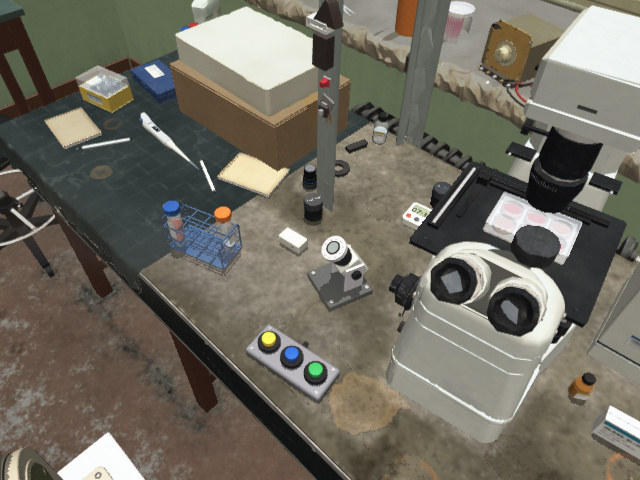

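View pics/top0.png

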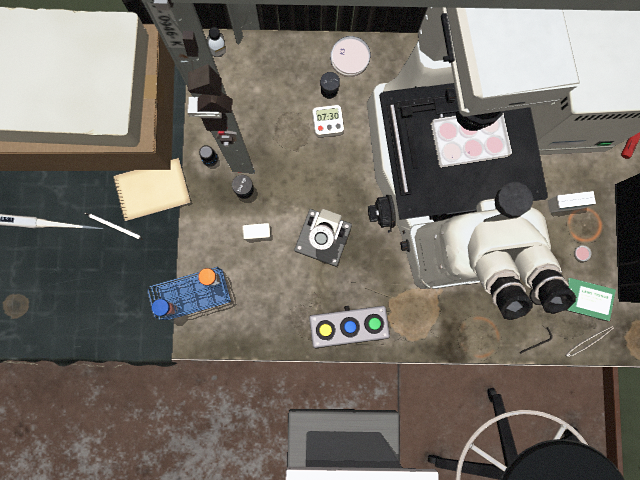

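The scene view shows the buttons at yellow (268,340), blue (291,355) and green (315,371), the orange cap at (222,214) and the lens at (333,246). The top view shows yellow (325,329), blue (350,326), green (374,323), the orange cap (207,276) and the lens (321,237).

```bash
cat > h.py <<'E'
from workcell import manip
import cv2, numpy as np
from scipy.spatial.transform import Rotation as R
np.set_printoptions(precision=4,suppress=True)
def cam(n,o=None):
    c=manip.calibration(n); K=np.array([[c['fx'],0,c['cx']],[0,c['fy'],c['cy']],[0,0,1]])
    if n=='wrist':
        T=np.eye(4); T[:3,:3]=R.from_quat(o['ee_rot']).as_matrix(); T[:3,3]=o['position']; T=T@c['tool_from_camera']
    else: T=np.array(c['world_from_camera'])
    return K,T
def ray(C,uv):
    K,T=C; d=np.linalg.inv(K)@[uv[0],uv[1],1]; d=T[:3,:3]@(d*[1,-1,-1]); return T[:3,3],d/np.linalg.norm(d)
def proj(C,p):
    K,T=C; q=T[:3,:3].T@(np.asarray(p)-T[:3,3]); q=K@(q*[1,-1,-1]); return q[:2]/q[2]
def plane(C,uv,z):
    o,d=ray(C,uv); return o+d*(z-o[2])/d[2]
def tri(Cs,uvs):
    A=np.zeros((3,3)); b=np.zeros(3); rs=[ray(C,u) for C,u in zip(Cs,uvs)]
    for o,d in rs: P=np.eye(3)-np.outer(d,d); A+=P; b+=P@o
    x=np.linalg.solve(A,b); return x,[np.linalg.norm((np.eye(3)-np.outer(d,d))@(x-o)) for o,d in rs]
HUE={'orange':(5,17),'yellow':(22,35),'green':(45,85),'blue':(100,125)}
def blobs(im,col,box=None,amin=30,smin=130,vmin=90):
    h=cv2.cvtColor(im,cv2.COLOR_BGR2HSV); lo,hi=HUE[col]
    m=cv2.inRange(h,(lo,smin,vmin),(hi,255,255))
    if box: k=np.zeros_like(m); k[box[1]:box[3],box[0]:box[2]]=255; m&=k
    m=cv2.morphologyEx(m,cv2.MORPH_OPEN,np.ones((2,2),np.uint8))
    n,l,s,c=cv2.connectedComponentsWithStats(m)
    return sorted([(int(s[i,4]),c[i].round(1).tolist(),s[i,:4].tolist()) for i in range(1,n) if s[i,4]>=amin],reverse=True)
E
python3 - <<'E'
from h import *
S=cv2.imread('pics/scene0.png');T=cv2.imread('pics/top0.png');cs,ct=cam('scene'),cam('top')
sb={'yellow':(245,325,345,400),'green':(245,325,345,400),'blue':(245,325,345,400),'orange':(200,195,245,235)}
tb={'yellow':(310,305,390,345),'green':(310,305,390,345),'blue':(310,305,390,345),'orange':(190,260,225,295)}
for c in sb:
    a=blobs(S,c,sb[c]);b=blobs(T,c,tb[c]); print(c,a[:2],b[:2]); print(tri((cs,ct),(a[0][1],b[0][1])), plane(ct,b[0][1],.112 if c=='orange' else .038))
a=blobs(S,'blue',(155,195,190,220));b=blobs(T,'blue',(150,298,175,320),amin=5); print(a,b); print(tri((cs,ct),(a[0][1],b[0][1])),plane(ct,(162,308.5),.116))
print('lens guess',tri((cs,ct),((333.5,246.5),(321,237.5))))
cv2.imwrite('pics/crops0.png',np.hstack([cv2.resize(S[220:320,290:390],(400,400),interpolation=cv2.INTER_CUBIC),cv2.resize(T[190:290,270:370],(400,400),interpolation=cv2.INTER_CUBIC)]))
E
```

```text
yellow [(178, [269.3, 339.7], [262, 333, 15, 15])] []Traceback (most recent call last):
  File "<stdin>", line 6, in <module>
IndexError: list index out of range
```

```bash
sed -i "s/'yellow':(22,35)/'yellow':(18,36)/; s/smin=130,vmin=90/smin=110,vmin=80/" h.py
python3 - <<'E'
from h import *
S=cv2.imread('pics/scene0.png');T=cv2.imread('pics/top0.png');cs,ct=cam('scene'),cam('top')
print(cv2.cvtColor(T,cv2.COLOR_BGR2HSV)[329,320:331].tolist())
cv2.imwrite('pics/crops0.png',np.hstack([cv2.resize(S[220:320,290:390],(400,400),interpolation=cv2.INTER_CUBIC),cv2.resize(T[190:290,270:370],(400,400),interpolation=cv2.INTER_CUBIC)]))
sb={'yellow':(245,325,345,400),'green':(245,325,345,400),'blue':(245,325,345,400),'orange':(200,195,245,235)}
tb={'yellow':(310,305,390,345),'green':(310,305,390,345),'blue':(310,305,390,345),'orange':(190,260,225,295)}
for c in sb:
    a=blobs(S,c,sb[c]);b=blobs(T,c,tb[c]); print(c,a[:2],b[:2]); 
    if a and b: print(tri((cs,ct),(a[0][1],b[0][1])), plane(ct,b[0][1],.112 if c=='orange' else .038))
a=blobs(S,'blue',(155,195,190,220));b=blobs(T,'blue',(150,298,175,320),amin=5); print(a,b); print(tri((cs,ct),(a[0][1],b[0][1])),plane(ct,(162,308.5),.116))
print('lens guess',tri((cs,ct),((333.5,246.5),(321,237.5))))
E
```

```text
[[30, 137, 255], [30, 122, 254], [30, 125, 251], [30, 123, 251], [30, 124, 250], [30, 125, 251], [30, 125, 251], [30, 126, 251], [30, 127, 251], [30, 130, 253], [30, 136, 255]]
yellow [(185, [269.2, 339.8], [262, 333, 15, 15])] [(127, [326.0, 330.6], [320, 325, 13, 12])]
(array([0.4395, 0.08  , 0.0325]), [np.float64(0.001112193304622226), np.float64(0.0011121933046221778)]) [0.4405 0.0795 0.038 ]
green [(188, [316.1, 370.4], [309, 363, 15, 16])] [(122, [375.2, 324.3], [369, 319, 13, 12])]
(array([ 0.4544, -0.0232,  0.0347]), [np.float64(0.001100660239492741), np.float64(0.0011006602394926822)]) [ 0.4552 -0.0235  0.038 ]
blue [(184, [292.2, 354.6], [285, 347, 15, 16])] [(121, [350.6, 327.5], [345, 322, 12, 12])]
(array([0.4469, 0.0284, 0.0341]), [np.float64(0.0009543250810320353), np.float64(0.000954325081031968)]) [0.4477 0.028  0.038 ]
orange [(245, [223.4, 215.0], [215, 207, 18, 17])] [(227, [207.6, 277.1], [200, 269, 17, 17])]
(array([0.5419, 0.32  , 0.1088]), [np.float64(0.0017003326718524295), np.float64(0.0017003326718524263)]) [0.5431 0.3185 0.112 ]
[(219, [172.2, 208.6], [164, 201, 17, 16])] [(274, [162.0, 306.8], [152, 299, 24, 18]), (17, [172.5, 317.7], [170, 316, 6, 4]), (9, [166.4, 318.9], [165, 318, 4, 3])]
(array([0.4811, 0.4078, 0.1091]), [np.float64(0.002297177890494994), np.float64(0.002297177890494887)]) [0.4796 0.4047 0.116 ]
lens guess (array([0.6236, 0.0956, 0.1255]), [np.float64(0.0014992249934114481), np.float64(0.0014992249934115335)])
```

View pics/crops0.png

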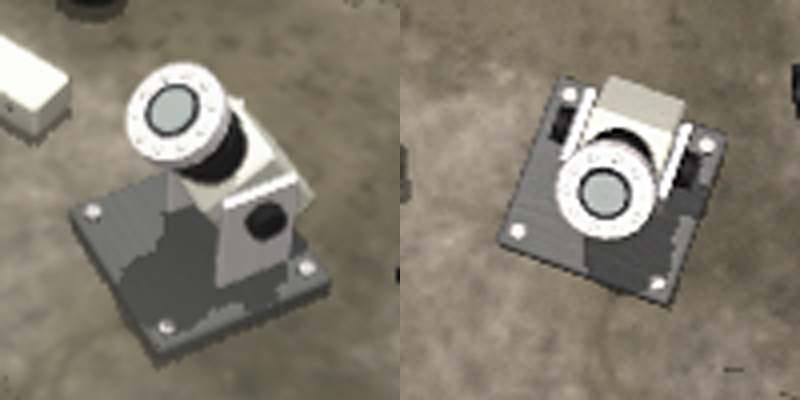

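The crops show the lens centre at scene (333.2,247.2) and top (321.2,238.2). The base screws in the top view are near (312,213), (347,226), (334,261) and (299,248).

```bash
cat >> h.py <<'E'
def tool(yaw_y, z=(0,0,-1)):
    "tool rotation: z axis given, y axis as near as possible to heading yaw_y (deg)"
    z=np.array(z,float)/np.linalg.norm(z); y=np.array([np.cos(np.radians(yaw_y)),np.sin(np.radians(yaw_y)),0]); y-=z*(y@z); y/=np.linalg.norm(y)
    return np.column_stack([np.cross(y,z),y,z])
def go(p,Rt,o=None):
    o=o or manip.get_obs(); R0=R.from_quat(o['ee_rot']).as_matrix(); d=R0.T@(np.asarray(p)-o['position']); rv=R.from_matrix(R0.T@Rt).as_rotvec()
    print('rv',rv.round(4),'d',d.round(4),'rows',max(np.linalg.norm(d)/.0625,np.linalg.norm(rv)/.188).round(1),'| at',np.round(o['position'],4),'t',o['clock'],'q',np.round(o['joint_pos'],2))
E
python3 - <<'E'
from h import *
cs,ct=cam('scene'),cam('top')
print(tri((cs,ct),((333.2,247.2),(321.2,238.2))))
f=lambda x,y:((x-400)/4+270-.4,y/4+190-.4)
P=[plane(ct,f(*u),.012) for u in [(569,94),(707,145),(657,284),(517,231)]]
ys=[np.degrees(np.arctan2(v[1],v[0])) for v in (P[0]-P[3],P[1]-P[2])]; yy=[np.degrees(np.arctan2(v[1],v[0]))-90 for v in (P[0]-P[1],P[3]-P[2])]
print(np.array(P),ys,yy,np.mean(P,0))
go([.46,.0,.22],tool(0))
E
```

```text
(array([0.6223, 0.0951, 0.1249]), [np.float64(0.001479470600248274), np.float64(0.0014794706002482895)])
[[0.6943 0.1133 0.012 ]
 [0.6673 0.0373 0.012 ]
 [0.5905 0.0638 0.012 ]
 [0.6181 0.1403 0.012 ]] [np.float64(-19.50894205799673), np.float64(-18.983236093409005)] [np.float64(-19.52716077239421), np.float64(-19.84621322852793)] [0.6425 0.0887 0.012 ]
rv [-0.0009  0.0007  1.3   ] d [-0.4432 -0.5017  0.0113] rows 10.7 | at [0.1671 0.602  0.2307] t 0.15 q [-1.32  0.33 -0.06  1.46  0.02  1.35 -0.09]
```

```bash
python3 jog.py '0 0 1.3 -0.443 -0.502 0.011 0;0 0 1.3 -0.443 -0.502 0.011 0;0 0 1.3 -0.443 -0.502 0.011 0;0 0 1.3 -0.443 -0.502 0.011 0;0 0 1.3 -0.443 -0.502 0.011 0;0 0 1.3 -0.443 -0.502 0.011 0;0 0 1.3 -0.443 -0.502 0.011 0;0 0 1.3 -0.443 -0.502 0.011 0;0 0 1.3 -0.443 -0.502 0.011 0;0 0 1.3 -0.443 -0.502 0.011 0;0 0 1.3 -0.443 -0.502 0.011 0;0 0 1.3 -0.443 -0.502 0.011 0;0 0 1.3 -0.443 -0.502 0.011 0;0 0 1.3 -0.443 -0.502 0.011 0' 30
python3 - <<'E'
from h import *
o=manip.get_obs(); W=manip.camera('wrist'); cv2.imwrite('pics/w1.png',W); C=cam('wrist',o)
print(o['joint_pos'],o['clock'])
for c in ('green','yellow','blue','orange'):
    for b in blobs(W,c,amin=200)[:3]: print(c,b,plane(C,b[1],.038))
E
```

```text
clock: 1.9
position: [0.4594, 0.0013, 0.2202]
ee_rot: [0.706, 0.708, 0.0, -0.0]
ft_force: [-0.6, -1.0, -0.7]
grip_width: -0.004
grasp_force: 0.0
[-0.7456 -0.0704  0.6262  1.9209  0.0427  1.2783 -0.1308] 1.9
green (851, [312.2, 232.2], [296, 216, 33, 33]) [ 0.4565 -0.0208  0.038 ]
yellow (1065, [291.2, 96.2], [274, 77, 36, 39]) [0.4415 0.0802 0.038 ]
blue (933, [302.2, 167.2], [285, 150, 35, 35]) [0.449  0.0296 0.038 ]
```

View pics/w1.png

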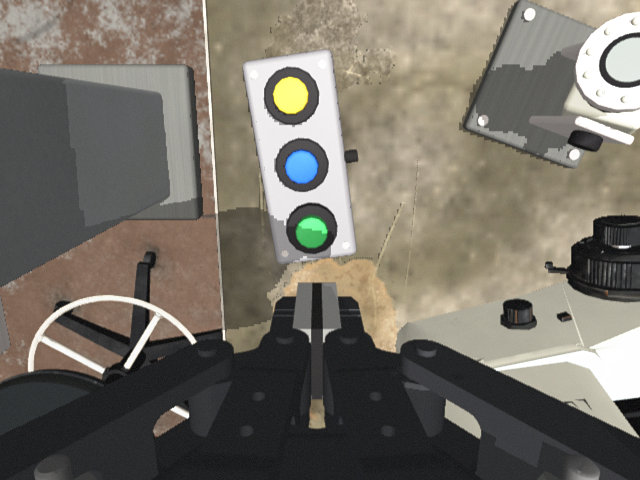

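The wrist picture shows yellow (291,96), blue (302,167) and green (312,232), with the camera base at upper right. The positions match the fixed views within 2 mm, so I'll press green.

```bash
python3 jog.py '0 0 0 -0.024 -0.004 0.06 0;0 0 0 -0.024 -0.004 0.12 0;0 0 0 -0.024 -0.004 0.165 0;0 0 0 -0.024 -0.004 0.18 0;0 0 0 -0.024 -0.004 0.184 0;0 0 0 -0.024 -0.004 0.188 0;0 0 0 -0.024 -0.004 0.189 0;0 0 0 -0.024 -0.004 0.189 0'
```

```text
clock: 2.95
position: [0.4566, -0.0236, 0.0322]
ee_rot: [0.707, 0.707, 0.001, 0.0]
ft_force: [-1.0, 1.6, 5.0]
grip_width: 0.0
grasp_force: 2.4
```

```bash
python3 jog.py '0 0 0 0 0 0.002 0;0 0 0 0 0 0.003 0;0 0 0 0 0 0.003 0'; python3 jog.py '0 0 0 0 0 0 0'
```

```text
clock: 3.32
position: [0.457, -0.0236, 0.0312]
ee_rot: [0.707, 0.707, 0.001, -0.001]
ft_force: [-17.3, 1.4, 51.0]
grip_width: 0.003
grasp_force: 25.5
clock: 3.45
position: [0.457, -0.0236, 0.0312]
ee_rot: [0.707, 0.707, 0.001, -0.001]
ft_force: [-17.8, 0.7, 50.6]
grip_width: -0.0
grasp_force: 25.5
```

```bash
python3 jog.py '0 0 0 0 0 -0.015 0;0 0 0 0 0 -0.03 0;0 0 0 0.05 -0.007 -0.03 0;0 0 0 0.102 -0.015 -0.03 0;0 0 0 0.102 -0.015 -0.02 0;0 0 0 0.102 -0.015 -0.01 0;0 0 0 0.102 -0.015 -0.005 0;0 0 0 0.102 -0.015 -0.0015 0;0 0 0 0.102 -0.015 -0.0015 0'
```

```text
clock: 4.58
position: [0.441, 0.0774, 0.0315]
ee_rot: [0.708, 0.706, -0.0, -0.001]
ft_force: [-13.8, -1.5, 38.4]
grip_width: 0.007
grasp_force: 19.2
```

```bash
python3 jog.py '0 0 0 0 0 -0.015 0;0 0 0 0 0 -0.03 0;0 0 0 -0.05 0.0075 -0.03 0;0 0 0 -0.05 0.0075 -0.02 0;0 0 0 -0.05 0.0075 -0.01 0;0 0 0 -0.05 0.0075 -0.005 0;0 0 0 -0.05 0.0075 0 0;0 0 0 -0.05 0.0075 0 0'
python3 - <<'E'
from h import *
o=manip.get_obs(); p=np.array(o['position'])
# view over the rack: cap roughly in wrist view, tool y along rack x
go([.50,.30,.24],tool(16.3))
E
```

```text
clock: 5.58
position: [0.4482, 0.0285, 0.0314]
ee_rot: [0.707, 0.707, -0.0, -0.001]
ft_force: [-16.6, -2.8, 42.4]
grip_width: -0.0
grasp_force: 21.3
rv [-0.0019 -0.0017 -0.2841] d [ 0.2717  0.0515 -0.2083] rows 5.5 | at [0.4482 0.0285 0.0314] t 5.575 q [-0.76  0.2   0.65  2.14 -0.16  0.85 -0.01]
```

```bash
python3 jog.py '0 0 0 0 0 -0.03 0;0 0 -0.1 0 0 -0.08 0.3;0 0 -0.284 0.272 0.08 -0.219 0.75;0 0 -0.284 0.272 0.08 -0.219 0.75;0 0 -0.284 0.272 0.08 -0.219 0.75;0 0 -0.284 0.272 0.08 -0.219 0.75;0 0 -0.284 0.272 0.08 -0.219 0.75;0 0 -0.284 0.272 0.08 -0.219 0.75;0 0 -0.284 0.272 0.08 -0.219 0.75;0 0 -0.284 0.272 0.08 -0.219 0.75'
python3 - <<'E'
from h import *
o=manip.get_obs(); W=manip.camera('wrist'); cv2.imwrite('pics/w2.png',W); C=cam('wrist',o)
print(o['joint_pos'],o['clock'])
cs,ct=cam('scene'),cam('top')
for c,z in (('blue',.116),('orange',.116)):
    for b in blobs(W,c,amin=200)[:3]: print(c,b,plane(C,b[1],z),tri((C,ct),(b[1],(207.6,277.1) if c=='orange' else (162,306.8))))
E
```

```text
clock: 6.82
position: [0.528, 0.2987, 0.2482]
ee_rot: [0.601, 0.8, -0.001, -0.0]
ft_force: [-0.4, 0.1, -0.1]
grip_width: 0.752
grasp_force: 0.0
[-0.9959  0.3001  0.5088  1.512  -0.1474  1.3689 -0.194 ] 6.825
blue (15542, [315.9, 93.0], [265, 0, 109, 210]) [0.5058 0.374  0.116 ] (array([0.4943, 0.37  , 0.2471]), [np.float64(0.013718042531564787), np.float64(0.01371804253156492)])
orange (871, [343.4, 199.8], [323, 167, 52, 52]) [0.5411 0.3159 0.116 ] (array([0.5415, 0.3168, 0.1208]), [np.float64(0.0009997908493914857), np.float64(0.0009997908493914955)])
```

View pics/w2.png

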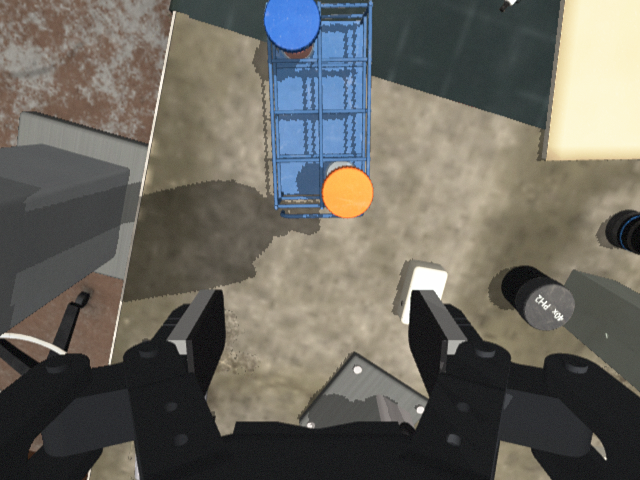

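The wrist picture shows the orange cap disc centred at about (348.5,192.5), 52 px across. The rack is aligned with the gripper and the fingers are open.

```bash
python3 - <<'E'
from h import *
o=manip.get_obs(); W=cv2.imread('pics/w2.png'); C=cam('wrist',o); cs,ct=cam('scene'),cam('top')
HUE['orange']=(3,22)
m=cv2.inRange(cv2.cvtColor(W,cv2.COLOR_BGR2HSV),(3,150,120),(22,255,255)); m[:,:300]=0;m[:,400:]=0;m[:150]=0;m[240:]=0
c,r=cv2.minEnclosingCircle(cv2.findNonZero(m)); print(c,r,np.count_nonzero(m)/np.pi/r**2)
T=cv2.imread('pics/top0.png');S=cv2.imread('pics/scene0.png')
for n,I,x in (('t',T,(190,260,225,295)),('s',S,(200,195,245,230))):
    b=blobs(I,'orange',x)[0]; print(n,b)
    if n=='t': print(tri((C,ct),(c,b[1])))
    else: print(tri((C,cs),(c,b[1])))
p=plane(C,c,.116); print(p)
# rack edges: check yaw from wire corners in wrist view (top of side wires z .067)
a=[plane(C,u,.116) for u in ((292,23),c)]; v=a[1]-a[0]; print('blue',a[0],'yaw',np.degrees(np.arctan2(v[1],v[0]))+71.57,np.linalg.norm(v))
E
```

```text
(347.0, 191.80645751953125) 26.032434463500977 0.9614758992499245
t (227, [207.6, 277.1], [200, 269, 17, 17])
(array([0.5435, 0.3198, 0.104 ]), [np.float64(0.00020297670471852822), np.float64(0.0002029767047186119)])
s (245, [223.4, 215.0], [215, 207, 18, 17])
(array([0.5417, 0.3209, 0.1086]), [np.float64(0.0010723157636328843), np.float64(0.0010723157636329387)])
[0.5419 0.3215 0.116 ]
blue [0.4817 0.4075 0.116 ] yaw 16.560669871357163 0.10486955542675867
```

```bash
python3 - <<'E'
from h import *
go([.542,.3205,.087],tool(16.4))
E
```

```text
rv [-0.0008  0.0001 -0.0039] d [0.0171 0.0196 0.1614] rows 2.6 | at [0.5281 0.2987 0.2484] t 6.875 q [-1.    0.3   0.51  1.51 -0.15  1.37 -0.19]
```

```bash
python3 jog.py '0 0 0 0.017 0.0196 0.04 0.75;0 0 0 0.017 0.0196 0.07 0.75;0 0 0 0.017 0.0196 0.11 0.75;0 0 0 0.017 0.0196 0.14 0.75;0 0 0 0.017 0.0196 0.161 0.75;0 0 0 0.017 0.0196 0.161 0.75;0 0 0 0.017 0.0196 0.161 0.5;0 0 0 0.017 0.0196 0.161 0.3;0 0 0 0.017 0.0196 0.161 0.3;0 0 0 0.017 0.0196 0.161 0.3' 30
```

```text
clock: 8.12
position: [0.543, 0.3224, 0.0893]
ee_rot: [0.6, 0.8, 0.001, 0.0]
ft_force: [-0.2, 0.3, 6.1]
grip_width: 0.379
grasp_force: 29.7
```

```bash
python3 jog.py '0 0 0 0 0 -0.03 0.3;0 0 0 0 0 -0.07 0.3;0 0 0 0 0 -0.12 0.3;0 0 0 0 0 -0.17 0.3;0 0 0 0 0 -0.18 0.3;0 0 0 0 0 -0.18 0.3' 
python3 - <<'E'
from h import *
o=manip.get_obs();print(o['position'],o['joint_pos'])
W=manip.camera('wrist');S=manip.camera('scene')
cv2.imwrite('pics/w3.png',W);cv2.imwrite('pics/s3.png',S)
cv2.imwrite('pics/c3.png',np.hstack([cv2.resize(W,(400,300)),cv2.resize(S[100:340,100:420],(400,300))]))
E
```

```text
clock: 8.88
position: [0.5424, 0.3219, 0.268]
ee_rot: [0.6, 0.8, 0.0, 0.0]
ft_force: [0.5, -0.2, 0.2]
grip_width: 0.382
grasp_force: 29.9
[0.5424 0.3219 0.268 ] [-0.9926  0.3484  0.5084  1.4144 -0.1692  1.4212 -0.2008]
```

View pics/c3.png

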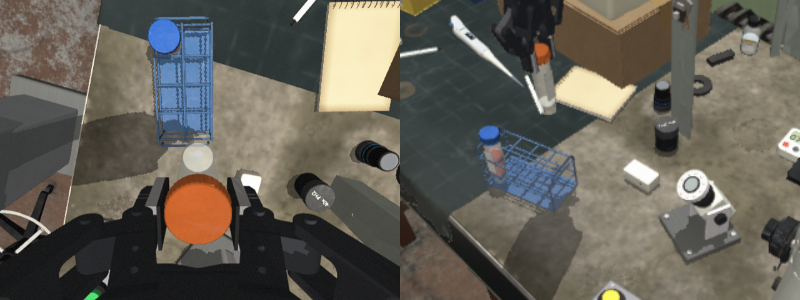

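The crop shows the tube gripped by its cap and clear of the rack, with the cap at about (315,336) and the bottom disc at about (317,252) in full wrist pixels. The blue tube is still in place. Next I'll check the tube pose in the tool frame.

```bash
python3 - <<'E'
from h import *
o=manip.get_obs();C=cam('wrist',o);cs=cam('scene');W=cv2.imread('pics/w3.png');S=cv2.imread('pics/s3.png')
Rm=R.from_quat(o['ee_rot']).as_matrix();p=np.array(o['position'])
def circ(Cm,z,r): return np.array([proj(Cm,p+Rm@[r*np.cos(a),r*np.sin(a),z]) for a in np.linspace(0,2*np.pi,40)])
for nm,I,Cm,(x0,y0,x1,y1) in (('w',W,C,(240,210,400,410)),('s',S,cs,(170,130,250,210))):
    k=400/(x1-x0); J=cv2.resize(I[y0:y1,x0:x1],None,fx=k,fy=k,interpolation=cv2.INTER_CUBIC)
    for z,r in ((-.0267,.017),(.0853,.014)):
        q=((circ(Cm,z,r)-[x0,y0]+.5)*k).round().astype(int); cv2.polylines(J,[q],True,(0,0,255),1); print(nm,z,proj(Cm,p+Rm@[0,0,z]))
    if nm=='w': A=J
    else: B=np.zeros_like(A); B[:J.shape[0]]=J
    print(k,A.shape)
cv2.imwrite('pics/c4.png',np.hstack([A,B]))
m=cv2.inRange(cv2.cvtColor(W,cv2.COLOR_BGR2HSV),(3,150,80),(22,255,255)); m[:240]=0; c,r=cv2.minEnclosingCircle(cv2.findNonZero(m[:,200:440])); print(c[0]+200,c[1],r)
E
```

```text
w -0.0267 [316.2817 343.447 ]
w 0.0853 [316.3431 239.1722]
2.5 (500, 400, 3)
s -0.0267 [210.2043 139.9177]
s 0.0853 [218.7928 187.9385]
5.0 (500, 400, 3)
316.3513488769531 335.0135192871094 56.677364349365234
```

View pics/c4.png

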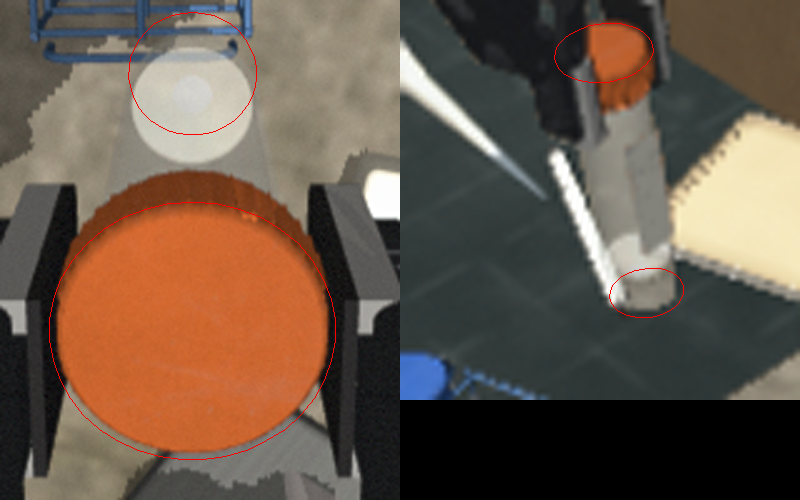

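The drawn predictions match the held tube within about 1 mm, with its bottom end 85 mm beyond the TCP and no tilt I can see. The pale disc is the inner cone of the tube. Next I'll go to a stand-off pose aligned with the lens and re-measure it.

```bash
cat >> h.py <<'E'
YC=-19.5; hz=np.array([-np.cos(np.radians(YC))*.5,-np.sin(np.radians(YC))*.5,np.sqrt(.75)]); RF=tool(YC,-hz); BOT=.0853
E
python3 - <<'E'
from h import *
L=np.array([.6225,.095,.125])
pf=L+hz*(.06+BOT); print(pf,RF)
go(pf+hz*.06-RF[:,0]*.06,RF)
E
```

```text
[0.554  0.1193 0.2508] [[ 0.3338  0.8164  0.4713]
 [ 0.9426 -0.2891 -0.1669]
 [ 0.      0.5    -0.866 ]]
rv [-0.5082 -0.1622  0.6103] d [-0.2289 -0.1044 -0.0363] rows 4.3 | at [0.5417 0.3217 0.2662] t 8.975 q [-0.99  0.35  0.51  1.42 -0.17  1.42 -0.2 ]
```

```bash
python3 jog.py '-0.1 -0.03 0.12 -0.045 -0.02 -0.01 0.3;-0.2 -0.065 0.24 -0.09 -0.042 -0.015 0.3;-0.3 -0.1 0.36 -0.135 -0.062 -0.02 0.3;-0.4 -0.13 0.48 -0.18 -0.083 -0.03 0.3;-0.508 -0.162 0.61 -0.229 -0.104 -0.036 0.3;-0.508 -0.162 0.61 -0.229 -0.104 -0.036 0.3;-0.508 -0.162 0.61 -0.229 -0.104 -0.036 0.3;-0.508 -0.162 0.61 -0.229 -0.104 -0.036 0.3'
python3 - <<'E'
from h import *
o=manip.get_obs();W=manip.camera('wrist');cv2.imwrite('pics/w5.png',W);C=cam('wrist',o)
print(o['position'],o['joint_pos'],o['clock']); print(R.from_quat(o['ee_rot']).as_matrix()[:,2]@-hz)
print('predicted lens px',proj(C,[.6225,.095,.125]))
E
```

```text
clock: 9.98
position: [0.5068, 0.0737, 0.3033]
ee_rot: [0.788, 0.558, 0.15, 0.211]
ft_force: [-0.1, -0.2, -0.7]
grip_width: 0.381
grasp_force: 30.1
[0.5068 0.0737 0.3033] [-1.0516 -0.3414  0.4531  2.04    0.6232  1.1479 -1.1234] 9.975
0.9999992401083962
predicted lens px [315.4939 125.0637]
```

View pics/w5.png

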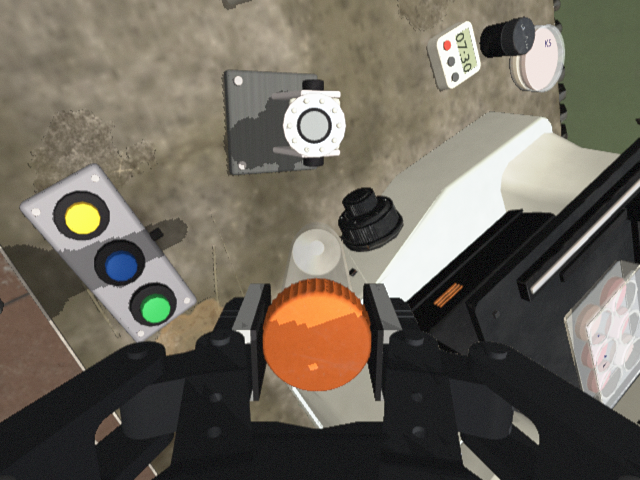

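The lens sits at (315,124.5) against a predicted (315.5,125.1), which is a very good match. I'll check the camera yaw from the base screws at (238,81) and (242,165).

```bash
python3 - <<'E'
from h import *
o=manip.get_obs();C=cam('wrist',o);W=cv2.imread('pics/w5.png');g=cv2.cvtColor(W,cv2.COLOR_BGR2GRAY)
def cen(u,v,k=8,th=170):
    m=(g[v-k:v+k+1,u-k:u+k+1]>th); y,x=np.nonzero(m); return np.array([u-k+x.mean(),v-k+y.mean()]),m.sum()
s=[cen(238,81),cen(242,165)]; print(s)
a,b=[plane(C,u[0],.013) for u in s]; v=a-b; print(a,b,np.linalg.norm(v),'yaw',np.degrees(np.arctan2(v[1],v[0]))-90)
h=cv2.cvtColor(W,cv2.COLOR_BGR2HSV); m=cv2.inRange(g,90,215); 
# lens glass inside dark ring: dark annulus
d=cv2.inRange(g[95:155,285:345],0,70); n,l,st,ce=cv2.connectedComponentsWithStats(d); print(st.tolist(),ce.tolist())
ct,cs=cam('top'),cam('scene')
print(tri((C,ct,cs),((315,124.5),(321.0,238.0),(333.1,247.1))))
go(np.array([.6225,.095,.125])+hz*(.06+BOT),RF)
E
```

```text
[(array([238.15  ,  80.0333]), np.int64(60)), (array([241.2, 166.6]), np.int64(25))]
[0.6166 0.1394 0.013 ] [0.5885 0.0625 0.013 ] 0.08193551528010386 yaw -20.097270611066648
[[0, 0, 60, 60, 3382], [0, 6, 3, 9, 9], [12, 14, 34, 34, 202], [0, 45, 4, 6, 7]] [[29.68923713778829, 29.500591366055588], [1.5555555555555556, 10.0], [28.54950495049505, 29.722772277227723], [1.4285714285714286, 47.857142857142854]]
(array([0.6226, 0.0955, 0.1247]), [np.float64(0.00010659269809323746), np.float64(0.0015575094276403644), np.float64(0.0015886659771240086)])
rv [ 0.0006 -0.0011  0.001 ] d [ 0.0587 -0.0009  0.0602] rows 1.3 | at [0.5068 0.0736 0.3034] t 10.025 q [-1.05 -0.34  0.45  2.04  0.62  1.15 -1.12]
```

```bash
python3 jog.py '0 0 0 0.03 0 0 0.3;0 0 0 0.059 0 0 0.3;0 0 0 0.059 -0.001 0.02 0.3;0 0 0 0.059 -0.001 0.04 0.3;0 0 0 0.059 -0.001 0.055 0.3;0 0 0 0.059 -0.001 0.06 0.3;0 0 0 0.059 -0.001 0.06 0.3;0 0 0 0.059 -0.001 0.06 0.3'
python3 - <<'E'
from h import *
L=np.array([.6226,.0953,.125]); go(L+hz*(.06+BOT),RF); o=manip.get_obs()
Rm=R.from_quat(o['ee_rot']).as_matrix();p=np.array(o['position'])
out=[]
for n,(x0,y0,x1,y1) in (('scene',(280,150,380,290)),('top',(270,180,370,320))):
    I=manip.camera(n);cv2.imwrite(f'pics/{n}6.png',I);Cm=cam(n);k=4
    J=cv2.resize(I[y0:y1,x0:x1],None,fx=k,fy=k,interpolation=cv2.INTER_CUBIC)
    def dr(P,Rr,r,z,col):
        q=np.array([proj(Cm,P+Rr@[r*np.cos(a),r*np.sin(a),z]) for a in np.linspace(0,6.28,40)]); cv2.polylines(J,[((q-[x0,y0]+.5)*k).round().astype(int)],True,col,1)
    dr(p,Rm,.014,BOT,(0,0,255));dr(p,Rm,.017,BOT-.098,(0,0,255));dr(p,Rm,.017,BOT-.112,(0,0,255));dr(L,RF,.025,0,(0,255,0));out.append(J)
cv2.imwrite('pics/c6.png',np.hstack(out)); print(out[0].shape)
E
```

```text
clock: 11.02
position: [0.554, 0.1193, 0.252]
ee_rot: [0.789, 0.557, 0.151, 0.211]
ft_force: [-0.3, -0.1, 0.0]
grip_width: 0.379
grasp_force: 30.1
rv [ 0.0015 -0.0024 -0.0006] d [ 0.0003 -0.0005  0.0011] rows 0.0 | at [0.554  0.1193 0.252 ] t 11.025 q [-1.07 -0.13  0.51  2.    0.57  0.98 -1.15]
(560, 400, 3)
```

View pics/c6.png

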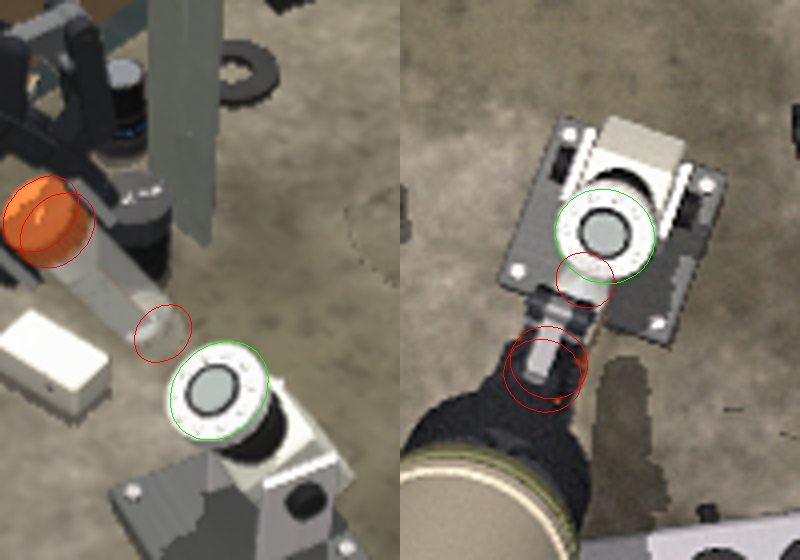

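The scene crop shows the tube aligned with the lens, with its drawn outline matching and the lens ring at (218,391). The blue-capped tube, white block and canister are undisturbed. I'll make a final 1 mm correction, settle and hand in.

```bash
python3 jog.py '0 0 0 0 -0.0005 0.001 0.3;0 0 0 0 -0.0005 0.001 0.3;0 0 0 0 -0.0005 0.001 0.3;0 0 0 0 -0.0005 0.001 0.3;0 0 0 0 -0.0005 0.001 0.3;0 0 0 0 -0.0005 0.001 0.3'
python3 - <<'E'
from h import *
L=np.array([.6226,.0953,.125]); go(L+hz*(.06+BOT),RF); print(manip.get_obs()['joint_velocities']); print(manip.hand_in())
E
```

```text
clock: 11.88
position: [0.5539, 0.1188, 0.2504]
ee_rot: [0.789, 0.557, 0.15, 0.211]
ft_force: [0.3, 1.1, -0.1]
grip_width: 0.376
grasp_force: 30.1
rv [ 0.0011 -0.0017 -0.0008] d [ 0.0007  0.0002 -0.0004] rows 0.0 | at [0.5539 0.1188 0.2504] t 11.875 q [-1.07 -0.13  0.51  2.01  0.57  0.98 -1.15]
[ 0.0008  0.0009 -0.0021 -0.0006 -0.0003 -0.0007 -0.0005]
the job is handed in; nothing more can be done
None
```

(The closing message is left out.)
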